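Rack the finished canvases

ROBOT

A 6-joint arm with a two-finger parallel gripper is mounted at the origin on the work surface. World frame = base frame: x ahead of the robot, y to its left, z up, the work surface at z = 0. Lengths are in mm, angles in rad, forces in N, time in s.
With the tool pointing down it reaches from about 375 to 900 mm from the base axis. Payload 3.1 kg.
Tool frame: the origin (TCP) lies midway between the tips of the shut fingers; the grasp point (between the pads) lies 19 mm behind it; z points along the fingers, y is the line along which they close (so a half turn about z gives the same grasp; the last joint's range is limited). The gripper opens to 87 mm and grips with 3 to 60 N. Pads are 19 mm wide; open, the fingers measure 117 mm over their backs; the gripper's body (75 mm by 190 mm) begins 51 mm behind the grasp point.
Start: joints at [-1.462, 0.527, 1.433, -0, 1.181, -0.178], TCP at [176.826, -599.44, 192.548] pointing down, gripper open.
Joint ranges: [-3.08, 3.08], [-0.75, 2.2], [0.22, 2.44], [-1.43, 4.57], [0, 2.65], [-2.85, 2.85]. Speed limits (rad/s): [2.79, 2.79, 3.14, 3.14, 3.14, 3.14].

INTERFACE

Orientations are given as a unit quaternion [w, x, y, z].
In Python, from plant import robot gives the robot as it stands.
- The arm moves only by the shell command python3 -m crank 'ROWS' [OPENING] [FORCE]. ROWS is JSON, a list of rows, each a list of 6 numbers: the shift along the tool's x, y, z in cm, then the turn, a rotation vector about the tool's x, y, z in degrees. A call has 1 to 5 rows; each row is the pose to reach, as a shift and turn from the pose commanded when the call began, along the tool's axes at that moment; what a row does not reach only later rows make up. A row lasts 1/8 s, in which the tool goes at most 62.5 mm and 10.7 degrees, less where a joint would pass 70% of its speed; a pose out of reach is approached as far as the arm can. A call with a gripper value outside its range is refused whole. OPENING is the opening, from 0 (shut) to 1 (fully open), set as the call begins (- or left out, the last holds). The fingers move at their own pace and stop on an object; FORCE is the grip in N (left out, the last holds). Time passes only in rows, so rows that repeat a pose let the fingers close. It gives the time, the measured TCP pose, the force, the opening and the grip force at its end, in the units of the state.
- robot.get_obs(): the state, without advancing time (a new reading comes with each control period).
- robot.read_camera(name): name is "scene" or "top" or "wrist"; returns (picture, depth): 400x640x3 uint8, red, green, blue; 400x640 float32, mm along the optical axis (not along the pixel's ray), 0 where there is no reading.
- robot.get_calibration(name): a dict with "intrinsics" (3x3 intrinsics, pixels), "distortion" ([k1, k2, p1, p2, k3] as OpenCV has them; the pictures are not rectified), "eye" and "orientation" of the camera in the world. Camera axes: x right, y up, looking along -z (the intrinsics and any distortion apply to the point x, -y, -z); pixel columns grow to the right and rows downward; lengths in mm; the calibration is good to about 2 mm. A picture is of the moment at which its call begins: read the wrist's pose just before it. get_calibration takes no time and is no camera call; for the wrist camera it gives the pose at the moment of the call.
- robot.finish_job(): hands the job in; it is judged then, once.
The state is a dict: "time_s": time; "qpos": joint angles; "dq": joint speeds; "joint_torque": joint torques, N m; "position": TCP position; "tool_rot": TCP orientation; "contact_force": force on the tool from outside, world axes, zero at the start; "moment": the same for the moment, N m; "gripper_width": opening from 0.0 (shut) to 1.0 (fully open); "grip_force": force on a finger pad.
Only numpy, scipy, OpenCV 4.12 (cv2) and the standard library are available. Lean on these libraries where they do the work, as an engineer would, in place of code of your own. Each camera call takes 0.05 s, during which the arm holds its last target. There are 200 camera calls.

TASK

Put the finished little canvases away: pull the rack's black knob fully out so that its rail clicks open, stand every canvas upright on its edge inside the rack, between the rail and the back ledge and close to the ledge, and only then push the knob fully home so the rail keeps them in. All of them must still be standing straight at the end; leave the paint bottle, the pen box and the brush where they are.

Things in the scene. Friction and masses are not known exactly. Their poses are not given: they have to be found in the camera images.
- rack: wooden standing rack, fixed. Origin on the table under its base; own x from the knob towards the back ledge, y along the rack (330 mm), z up. Base board 8 mm thick, x -105 to 65 mm. Back ledge x 48 to 60 mm, end walls y +-155 to +-165 mm and x -56 to 54 mm; ledge top at z 58 mm, end walls' at z 40 mm
- channel (a point): on the base's top, middle of the standing channel: rack (30, 0, 8) mm, axes as the rack's. The channel is rack x 13 to 48 mm with the rail home, -32 to 48 mm with it out. Canvases stand in it side by side, faces across x, on a 64 mm edge (110 mm tall, about 100 mm apart in y leaves room for fingers)
- rail (a joint): the rack's retaining rail (300 mm long in y, 10 mm thick, top at z 37 mm) with its knob: 0 = home (knob in), 0.045 m = fully out, moved along the rack's -x. Past the middle of its travel it is drawn to the nearer end and stays there; it takes about 5 N to move it out of either end
- knob (a point): centre of the rail's black round knob: 30 mm diameter, 26 mm long along the rack's x, axis 28 mm above the table, on a 10 mm stem; at rack (-47, 0, 28) mm when home, (-92, 0, 28) mm when out; 5 mm of air below it. It can be gripped from above, fingers closing along the rack's y
- board: the grey painting board, fixed, 270 (x) x 300 (y) x 6 mm thick, origin on the table at the centre of its underside; the canvases begin lying flat on it, painted face up
- canvas0: a small stretched canvas, 110 x 64 x 22 mm, about 0.1 kg, white edges, green-painted on one face, one of two or three alike (None if absent this time). Origin at the centre of the block; own x along its 110 mm length, y along its 64 mm width, z across its 22 mm thickness (out of the painted face)
- canvas1: a small stretched canvas, 110 x 64 x 22 mm, about 0.1 kg, white edges, green-painted on one face, one of two or three alike (None if absent this time). Origin at the centre of the block; own x along its 110 mm length, y along its 64 mm width, z across its 22 mm thickness (out of the painted face)
- canvas2: a small stretched canvas, 110 x 64 x 22 mm, about 0.1 kg, white edges, green-painted on one face, one of two or three alike (None if absent this time). Origin at the centre of the block; own x along its 110 mm length, y along its 64 mm width, z across its 22 mm thickness (out of the painted face)
- bottle: bystander: white paint bottle, yellow cap, 56 mm diameter, 140 mm tall, origin at the centre of its foot
- penbox: bystander: clear open box with pens, 70 x 170 x 60 mm, origin at the centre of its underside
- brush: bystander: paint brush lying flat, 200 mm long, about 40 mm wide, origin at its middle, under it
Mind the look-alikes: they are no part of the job. Leave any blue or purple look-alike of the canvas0 alone.

How it is judged:
By the outcome, as a careful person would: the job done as asked, in the order asked, and still so for the second after the job is handed in, with the robot touching nothing.
Of canvas0, canvas1, canvas2 only 2 to 3 are there at a start; the rules pass over those that are not, and their reading is None.
At some moment in a run one of canvas0, canvas1, canvas2 may be knocked a few centimetres aside while the robot is not near it.
Once in a run the grip may slacken for a moment while it holds something.
It also fails if it takes over 210 s, if anything falls off the work surface, if the arm or the gripper's body presses on something with over 40 N, if the wrist force passes 120 N, or if a joint passes its speed limit or range.

## Working session

There is one attempt and no reset: what is moved stays moved. The work goes in short steps, Python scripts to look and compute and a shell command to move; the robot and the scene stay as the last step left them, time stands still between calls to the robot, and variables do not carry over. Pictures are saved under pics/ and viewed, at most 14 in all, crops included, and the job is handed in when it is done.

```bash
ls; mkdir -p pics
cat > h.py <<'E'
import numpy as np,cv2
from scipy.spatial.transform import Rotation as R
from plant import robot
def rot(q): return R.from_quat([q[1],q[2],q[3],q[0]]).as_matrix()
def cam(n):
    c=robot.get_calibration(n); p,d=robot.read_camera(n); return c,p,d
def rays(c,uv):
    K=np.array(c["intrinsics"],float);D=np.array(c["distortion"],float)
    n=cv2.undistortPoints(np.array(uv,float).reshape(-1,1,2),K,D).reshape(-1,2)
    v=np.c_[n[:,0],-n[:,1],-np.ones(len(n))]
    return np.array(c["eye"],float),v@rot(c["orientation"]).T
def onplane(c,uv,z):
    e,v=rays(c,uv); return e+v*((z-e[2])/v[:,2])[:,None]
def bydepth(c,uv,d):
    e,v=rays(c,uv); uv=np.array(uv).reshape(-1,2).astype(int); return e+v*d[uv[:,1],uv[:,0]][:,None]
def save(n,p): cv2.imwrite('pics/'+n,cv2.cvtColor(p,cv2.COLOR_RGB2BGR))
E
python3 - <<'E'
from h import *
import pickle
o=robot.get_obs();print(o)
for n in("scene","top"):
    c,p,d=cam(n);print(n,c,(d>0).mean());save(n+'0.png',p);pickle.dump((c,p,d),open(n+'0.pkl','wb'))
E
```

```text
pics
{'time_s': 0.0, 'qpos': array([-1.46249719e+00,  5.28443530e-01,  1.43388184e+00, -3.94424368e-05,
        1.18134200e+00, -1.78497607e-01]), 'dq': array([ 9.36149814e-04,  2.91621433e-03,  5.84362614e-04,  2.53017480e-04,
        8.93457842e-04, -5.22340081e-05]), 'joint_torque': array([-5.02118237e-04, -4.40047073e+01, -1.76592976e+01,  6.31693332e-02,
        5.80244057e-02, -1.57950049e-04]), 'position': array([ 176.73415159, -598.69028649,  191.59207906]), 'tool_rot': array([-1.03736179e-03,  9.89734454e-01,  1.42914779e-01,  1.81776794e-05]), 'contact_force': array([ 0.71298844, -0.78146901, -0.27693632]), 'moment': array([ 0.00620173, -0.01489558, -0.00953859]), 'grip_force': 0.0, 'gripper_width': 0.9969629671866388}
scene {'intrinsics': array([[507.1593297 ,   0.        , 312.09402406],
       [  0.        , 507.1593297 , 202.63902726],
       [  0.        ,   0.        ,   1.        ]]), 'distortion': array([-0.08156796,  0.        ,  0.        ,  0.        ,  0.        ]), 'eye': array([ 879.82058726, -671.6944039 , 1005.92340565]), 'orientation': array([0.92464431, 0.3094441 , 0.07737454, 0.20806352])} 0.99615234375
top {'intrinsics': array([[489.81011609,   0.        , 323.83273689],
       [  0.        , 489.81011609, 198.16343643],
       [  0.        ,   0.        ,   1.        ]]), 'distortion': array([0.00608604, 0.        , 0.        , 0.        , 0.        ]), 'eye': array([ 454.96460289,  -17.07628874, 1281.43855237]), 'orientation': array([-0.70160056, -0.02975557,  0.01589115,  0.71177154])} 0.995984375
```

View pics/top0.png

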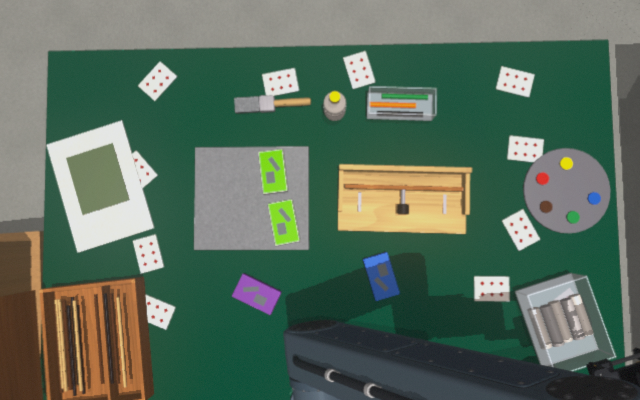

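View pics/scene0.png

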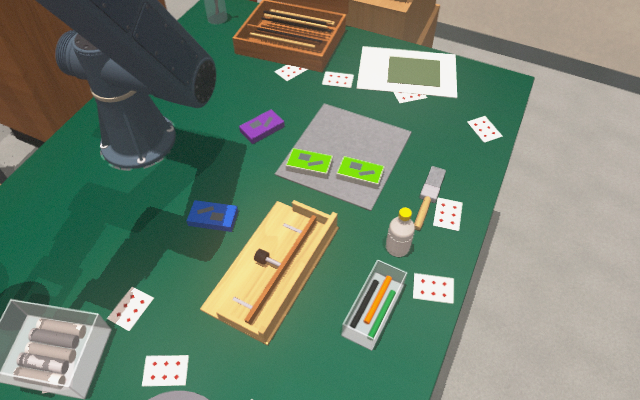

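The top view shows two green canvases, at (273,172) and (284,222). Things that could be mistaken for them are the purple block (257,293), the blue block (381,276) and the flat green picture on white paper (98,180). I'm choosing the two bright-green ones on the grey board. The rack's knob is at (402,209), its rail at y≈189 and its ledge at y≈168.

```bash
cat >> h.py <<'E'
def greens(c,p,d,amin=250):
    h=cv2.cvtColor(p,cv2.COLOR_RGB2HSV); m=cv2.inRange(h,(35,150,120),(50,255,255))
    m=cv2.morphologyEx(m,cv2.MORPH_CLOSE,np.ones((9,9)))
    out=[]
    for k in cv2.findContours(m,cv2.RETR_EXTERNAL,cv2.CHAIN_APPROX_NONE)[0]:
        if cv2.contourArea(k)<amin: continue
        M=cv2.moments(k); out.append((np.array([M['m10'],M['m01']])/M['m00'],k))
    return out
def tri(c1,u1,c2,u2):
    e1,v1=rays(c1,u1);e2,v2=rays(c2,u2);v1=v1[0];v2=v2[0]
    s=np.linalg.lstsq(np.c_[v1,-v2],e2-e1,rcond=None)[0]
    a=e1+s[0]*v1;b=e2+s[1]*v2; return (a+b)/2,np.linalg.norm(a-b)
def rect(c,k,z):
    w=onplane(c,k.reshape(-1,2)+0.0,z)[:,:2].astype(np.float32)
    (cx,cy),(a,b),t=cv2.minAreaRect(w)
    if a<b:a,b,t=b,a,t+90
    return np.round([cx,cy,a,b,(t+90)%180-90],1)
E
python3 - <<'E'
from h import *
import pickle
T=pickle.load(open('top0.pkl','rb'));S=pickle.load(open('scene0.pkl','rb'))
gt=greens(*T);gs=greens(*S)
for u,k in gt: print('T',u,rect(T[0],k,28),bydepth(T[0],u,T[2]))
for u,k in gs: print('S',u,rect(S[0],k,28),bydepth(S[0],u,S[2]))
for u,_ in gt:
  for w,_ in gs:
    print(tri(T[0],u,S[0],w))
# black knob
for n,X,box in(('T',T,(360,180,450,230)),('S',S,(230,230,300,290))):
    c,p,d=X;x0,y0,x1,y1=box
    m=(p[y0:y1,x0:x1].max(2)<60).astype(np.uint8)
    q=cv2.connectedComponentsWithStats(m); i=1+np.argmax(q[2][1:,4]); u=q[3][i]+[x0,y0]; print(n,'knob',q[2][i],u,onplane(c,[u],40),bydepth(c,[u],d))
# rack points by depth: sample in top
c,p,d=T
x=np.arange(335,480,1);y=np.arange(155,245,1);U=np.stack(np.meshgrid(x,y),-1).reshape(-1,2)
P=bydepth(c,U,d)
np.save('rack.npy',P)
hh=P[:,2]; print(np.histogram(hh,bins=np.arange(-10,80,5)))
for lo,hi in((50,66),(2,14)):
    s=P[(hh>lo)&(hh<hi)]; print(lo,len(s),cv2.minAreaRect(s[:,:2].astype(np.float32)),np.median(s[:,2]))
save('crop1.png',cv2.resize(p[140:250,190:480],None,fx=2.7,fy=2.7,interpolation=cv2.INTER_CUBIC))
E
```

```text
T [283.33393756 221.90956697] [477.  111.7 102.4  57.   10.2] [[476.7852397  111.32195001  29.94419723]]
T [272.45465686 170.80147059] [609.2 138.6 102.7  57.1   6.3] [[608.85439829 138.47224071  28.39844173]]
S [360.27194318 169.26407915] [610.4 140.1 103.8  58.9   5.9] [[610.57871006 140.92969216  26.19113809]]
S [309.00053206 160.0396382 ] [478.2 113.2 103.4  59.   10.2] [[480.03417662 110.54101633  30.71925456]]
(array([539.93062752, 140.62874866,  -7.37414294]), np.float64(134.7761573985279))
(array([477.85078289, 112.17618129,  27.81617922]), np.float64(2.4126502415816438))
(array([609.98537786, 139.17266111,  27.44530142]), np.float64(2.305905397334213))
(array([552.75743272,  91.91569537, 108.05256535]), np.float64(116.41048800561639))Traceback (most recent call last):
  File "<stdin>", line 14, in <module>
    return _wrapfunc(a, 'argmax', axis=axis, out=out, **kwds)
    return bound(*args, **kwds)
ValueError: attempt to get argmax of an empty sequence
```

Run:
```python
from h import *
import pickle
T=pickle.load(open('top0.pkl','rb'));S=pickle.load(open('scene0.pkl','rb'))
for n,X,box in(('T',T,(390,198,415,220)),('S',S,(245,240,280,275))):
    c,p,d=X;x0,y0,x1,y1=box
    q=p[y0:y1,x0:x1]; m=(q.max(2)<q.max(2).min()+40).astype(np.uint8)
    q=cv2.connectedComponentsWithStats(m); i=1+np.argmax(q[2][1:,4]); u=q[3][i]+[x0,y0]; print(n,'knob',q[2][i],u,onplane(c,[u],42),bydepth(c,[u],d))
c,p,d=T
x=np.arange(335,480,1);y=np.arange(155,245,1);U=np.stack(np.meshgrid(x,y),-1).reshape(-1,2)
P=bydepth(c,U,d)
hh=P[:,2]; print(np.histogram(hh,bins=np.arange(-10,80,5)))
# wood mask (not green cloth)
h=cv2.cvtColor(p,cv2.COLOR_RGB2HSV)
wood=((h[...,0]<32)&(h[...,1]>60)&(h[...,2]>60))
W=wood[U[:,1],U[:,0]]
for lo,hi in((50,66),(2,14)):
    s=P[(hh>lo)&(hh<hi)&W]; s=s[(s[:,0]>400)]
    (a,b),(l,w),t=cv2.minAreaRect(s[:,:2].astype(np.float32)); 
    m=s[:,:2].mean(0);e,v=np.linalg.eigh(np.cov((s[:,:2]-m).T)); print(lo,len(s),(a,b),(l,w),t,m,v[:,1],np.degrees(np.arctan2(v[1,1],v[0,1])),np.median(s[:,2]))
s=P[(hh>28)&(hh<46)&W];m=s[:,:2].mean(0);print('rail/ends',m,len(s))
save('crop1.png',cv2.resize(p[140:250,190:480],None,fx=2.7,fy=2.7,interpolation=cv2.INTER_CUBIC))
```

```text
T knob [  7   6  11  10 103] [402.13592233 208.62135922] [[ 505.86174727 -190.61925328   42.        ]] [[ 505.75244201 -190.24655734   44.66178298]]
S knob [  9   9  15  15 153] [260.84313725 256.25490196] [[ 512.42550502 -200.65761964   42.        ]] [[ 512.10111918 -200.24172495   41.14891866]]
(array([  51, 1722, 2985, 4216, 1916,  113,   81,   79,  189,  559,  337,
         56,   74,  434,  175,    1,    0]), array([-10,  -5,   0,   5,  10,  15,  20,  25,  30,  35,  40,  45,  50,
        55,  60,  65,  70,  75]))
50 683 (606.12158203125, -196.58580017089844) (328.0278015136719, 13.26666259765625) 87.59138488769531 [ 605.61978886 -196.41579102] [0.04185239 0.9991238 ] 87.6013340457577 58.36663508252832
2 6260 (534.3187866210938, -201.1588592529297) (346.36328125, 174.73387145996094) 87.6100082397461 [ 520.36640319 -194.65727141] [0.03681804 0.99932199] 87.89000454453779 8.55980201310149
rail/ends [ 554.91379036 -201.62193968] 1055
```

View pics/crop1.png

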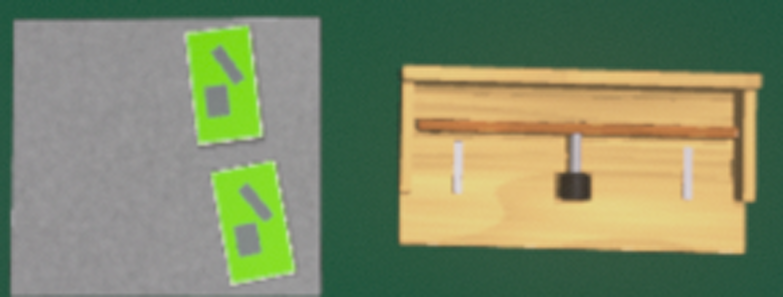

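The crop shows two bright-green canvases, both lying on the grey board. The knob at crop (573,186) is in, so the rail is home. The triangulated canvas tops at 27.6 mm fit 6+22, and the ledge top at 58 and knob top at about 42 fit too. Rack origin is about (552,-194), yaw -2.4°. Next I'll work out the move to the knob.

```bash
cat >> h.py <<'E'
RK=np.array([552.,-194.]);YAW=-2.4
def rack(x,y,z):
    a=np.radians(YAW);return np.array([RK[0]+x*np.cos(a)-y*np.sin(a),RK[1]+x*np.sin(a)+y*np.cos(a),z])
def tool(yaw,pitch=0):
    # tool x at heading yaw when pointing down; pitch>0 tilts the tool forward (towards heading)
    a=np.radians(yaw);Rd=np.array([[np.cos(a),np.sin(a),0],[np.sin(a),-np.cos(a),0],[0,0,-1.]])
    return Rd@R.from_euler('y',pitch,degrees=True).as_matrix()
def rel(pos,Rt):
    o=robot.get_obs();R0=rot(o['tool_rot'])
    d=R0.T@(np.array(pos)-o['position'])/10; w=np.degrees(R.from_matrix(R0.T@Rt).as_rotvec())
    print('rel',np.round(d,2),np.round(w,2)); return d,w
def here():
    o=robot.get_obs();R0=rot(o['tool_rot'])
    print('t',round(o['time_s'],2),'pos',np.round(o['position'],1),'x',np.round(R0[:,0],3),'z',np.round(R0[:,2],3),'F',np.round(o['contact_force'],1),'g',round(o['gripper_width'],3),round(o['grip_force'],1),'q',np.round(o['qpos'],3))
    try:
        with open('log.txt','a') as f: f.write(repr([list(map(float,o['qpos'])),list(map(float,o['position']))])+'\n')
    except Exception as e: print(e)
E
python3 - <<'E'
from h import *
here(); print(rack(-47,0,28)); rel(rack(-47,0,120),tool(YAW))
E
```

```text
t 0.1 pos [ 176.7 -598.8  191.7] x [0.959 0.283 0.   ] z [-0.     0.002 -1.   ] F [ 0.3 -0.7 -0.1] g 1.001 0.0 q [-1.463  0.528  1.434 -0.     1.181 -0.179]
[ 505.04122699 -192.03184427   28.        ]
rel [ 42.99 -29.71   7.24] [-0.11 -0.   18.83]
```

```bash
python3 -m crank '[[6,-4.2,0,0,0,6],[12,-8.4,0,0,0,12],[17,-12,0,0,0,18],[22,-15.5,0,0,0,18.8],[22,-15.5,0,0,0,18.8]]' 0.7 && python3 -c "
from h import *
here();rel(rack(-47,0,110),tool(YAW))"
```

```text
time_s: 0.72
position: [345.2, -384.8, 192.2]
tool_rot: [-0.001, 1.0, -0.019, -0.0]
contact_force: [-0.4, 0.1, 0.5]
gripper_width: 0.705
grip_force: 0.0
t 0.72 pos [ 345.2 -384.8  192.2] x [ 0.999 -0.038 -0.001] z [-0.001  0.002 -1.   ] F [-0.4  0.1  0.5] g 0.705 0.0 q [-1.056e+00  3.840e-01  1.700e+00  1.000e-03  1.060e+00  5.520e-01]
rel [ 15.26 -19.85   8.25] [-0.13  0.05  0.25]
```

```bash
python3 -m crank '[[3.5,-4.5,1,0,0,0],[7,-9,2,0,0,0],[11,-14,4,0,0,0.2],[15.26,-19.85,7,0,0,0.2],[15.26,-19.85,7.2,0,0,0.2]]' && python3 -c "
from h import *
here();rel(rack(-47,0,14),tool(YAW));c,p,d=cam('wrist');save('w1.png',p)"
```

```text
time_s: 1.35
position: [505.3, -194.2, 119.0]
tool_rot: [-0.001, 1.0, -0.021, -0.001]
contact_force: [-0.7, -0.4, 0.3]
gripper_width: 0.697
grip_force: 0.0
t 1.35 pos [ 505.3 -194.2  119. ] x [ 0.999 -0.041 -0.002] z [-0.002  0.001 -1.   ] F [-0.7 -0.4  0.3] g 0.697 0.0 q [-0.573  0.518  1.713 -0.     0.912  1.039]
rel [-0.02 -0.21 10.5 ] [-0.06  0.11  0.02]
```

View pics/w1.png

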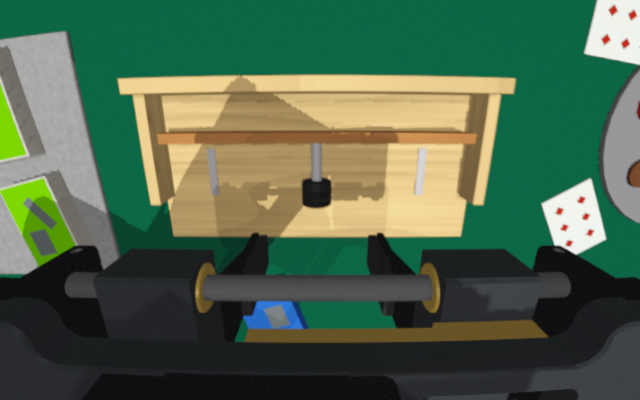

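The wrist view shows the knob at (317,192), midway between the fingers at (258,·) and (378,·), with the stem pointing to the rail. Next: go down and grip.

```bash
python3 -m crank '[[0,-0.2,5,0,0,0],[0,-0.2,9,0,0,0],[0,-0.2,10.5,0,0,0],[0,-0.2,10.5,0,0,0],[0,-0.2,10.5,0,0,0]]' && python3 -m crank '[[0,0,0,0,0,0],[0,0,0,0,0,0],[0,0,0,0,0,0],[0,0,0,0,0,0]]' 0.1 25
```

```text
time_s: 2.02
position: [505.7, -195.8, 16.9]
tool_rot: [0.001, 1.0, -0.023, 0.001]
contact_force: [0.2, -0.1, 0.4]
gripper_width: 0.701
grip_force: 0.0
time_s: 2.52
position: [504.9, -194.5, 15.7]
tool_rot: [0.0, 1.0, -0.022, 0.0]
contact_force: [-0.7, 0.3, 0.5]
gripper_width: 0.332
grip_force: 0.0
```

```bash
python3 -m crank '[[0,0,0,0,0,0],[0,0,0,0,0,0]]' && python3 -m crank '[[-1,0,0,0,0,0],[-2,0,0,0,0,0],[-3,0,0,0,0,0],[-4,0,0,0,0,0],[-4.6,0,0,0,0,0]]' && python3 -m crank '[[0,0,0,0,0,0],[0,0,0,0,0,0]]'
```

```text
time_s: 2.78
position: [504.7, -194.5, 15.5]
tool_rot: [-0.0, 1.0, -0.022, -0.0]
contact_force: [-0.6, -0.1, -0.6]
gripper_width: 0.128
grip_force: 0.0
time_s: 3.4
position: [457.8, -192.3, 15.6]
tool_rot: [-0.0, 1.0, -0.023, -0.0]
contact_force: [-0.9, 0.5, -1.2]
gripper_width: 0.1
grip_force: 0.0
time_s: 3.65
position: [459.2, -192.7, 15.6]
tool_rot: [0.0, 1.0, -0.022, 0.0]
contact_force: [0.0, 0.1, 0.1]
gripper_width: 0.096
grip_force: 0.0
```

Run:
```python
from h import *
here();c,p,d=cam('wrist');c2,p2,d2=cam('scene')
save('w2.png',np.vstack([cv2.resize(p,None,fx=.7,fy=.7),cv2.resize(p2[180:380,150:470],None,fx=1.4,fy=1.4)]))
```

```text
t 3.65 pos [ 459.2 -192.7   15.6] x [ 0.999 -0.045  0.001] z [ 0.001 -0.    -1.   ] F [0.  0.1 0.1] g 0.096 0.0 q [-0.622  0.658  1.887  0.     0.595  0.993]
```

View pics/w2.png

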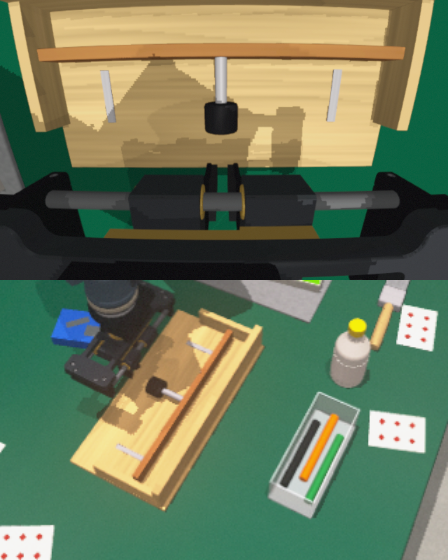

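Run:
```python
from h import *
c,p,d=cam('wrist');print(c)
K=np.array(c['intrinsics']);
def proj(P):
    q=rot(c['orientation']).T@(np.array(P)-c['eye']);v=np.array([q[0],-q[1],-q[2]]);return (K@v/v[2])[:2],v[2]
o=robot.get_obs();print('tcp px',proj(o['position']))
print('knob pred px',proj(rack(-47,0,28)))
U=[(316,166),(316,175),(316,100),(310,70),(303,245),(335,245),(318,250)]
print(np.round(bydepth(c,U,d),1))
```

```text
{'intrinsics': array([[292.71515429,   0.        , 317.3272659 ],
       [  0.        , 292.71515429, 199.97088172],
       [  0.        ,   0.        ,   1.        ]]), 'distortion': array([-0.05406418,  0.        ,  0.        ,  0.        ,  0.        ]), 'eye': array([ 539.99828641, -196.55008196,  208.16986145]), 'orientation': array([-0.68278371,  0.10347313, -0.10806668,  0.71513726])}
tcp px (array([316.87832191, 228.49202706]), np.float64(207.92360601598853))
knob pred px (array([312.55619442, 168.29315582]), np.float64(182.4957232591114))
[[ 5.091e+02 -1.944e+02  4.240e+01]
 [ 5.040e+02 -1.942e+02  4.320e+01]
 [ 5.454e+02 -1.961e+02  3.280e+01]
 [ 5.610e+02 -1.936e+02  3.740e+01]
 [ 4.686e+02 -1.854e+02  6.070e+01]
 [ 4.698e+02 -2.029e+02  6.470e+01]
 [ 4.341e+02 -1.923e+02 -5.000e-01]]
```

Run:
```python
from h import *
c,p,d=cam('wrist')
K=np.array(c['intrinsics'])
def proj(P):
    q=rot(c['orientation']).T@(np.array(P)-c['eye']);v=np.array([q[0],-q[1],-q[2]]);return np.round((K@v/v[2])[:2])
print(proj([469,-192.7,15.6]),proj([459,-192.7,15.6]),proj([449,-192.7,15.6]))
for col in (300,304,332,336):
    U=[(col,r) for r in range(222,262,4)];print(col,[tuple(np.round(x,0)) for x in bydepth(c,U,d)])
save('w3.png',cv2.resize(p[130:300,220:420],None,fx=4,fy=3.5))
```

```text
[316. 216.] [317. 229.] [318. 242.]
300 [(np.float64(462.0), np.float64(-180.0), np.float64(8.0)), (np.float64(458.0), np.float64(-180.0), np.float64(6.0)), (np.float64(455.0), np.float64(-180.0), np.float64(8.0)), (np.float64(470.0), np.float64(-183.0), np.float64(48.0)), (np.float64(470.0), np.float64(-183.0), np.float64(54.0)), (np.float64(470.0), np.float64(-184.0), np.float64(60.0)), (np.float64(470.0), np.float64(-184.0), np.float64(65.0)), (np.float64(470.0), np.float64(-184.0), np.float64(69.0)), (np.float64(468.0), np.float64(-184.0), np.float64(71.0)), (np.float64(469.0), np.float64(-184.0), np.float64(76.0))]
304 [(np.float64(462.0), np.float64(-183.0), np.float64(9.0)), (np.float64(459.0), np.float64(-183.0), np.float64(9.0)), (np.float64(456.0), np.float64(-183.0), np.float64(9.0)), (np.float64(469.0), np.float64(-185.0), np.float64(46.0)), (np.float64(468.0), np.float64(-185.0), np.float64(51.0)), (np.float64(468.0), np.float64(-186.0), np.float64(57.0)), (np.float64(468.0), np.float64(-186.0), np.float64(61.0)), (np.float64(469.0), np.float64(-186.0), np.float64(67.0))
[... 603 characters left out ...]
64(468.0), np.float64(-201.0), np.float64(71.0)), (np.float64(468.0), np.float64(-201.0), np.float64(77.0))]
336 [(np.float64(461.0), np.float64(-207.0), np.float64(9.0)), (np.float64(458.0), np.float64(-206.0), np.float64(9.0)), (np.float64(454.0), np.float64(-206.0), np.float64(9.0)), (np.float64(469.0), np.float64(-204.0), np.float64(49.0)), (np.float64(469.0), np.float64(-204.0), np.float64(54.0)), (np.float64(469.0), np.float64(-204.0), np.float64(59.0)), (np.float64(469.0), np.float64(-203.0), np.float64(65.0)), (np.float64(469.0), np.float64(-203.0), np.float64(69.0)), (np.float64(468.0), np.float64(-203.0), np.float64(71.0)), (np.float64(467.0), np.float64(-203.0), np.float64(75.0))]
```

View pics/w3.png

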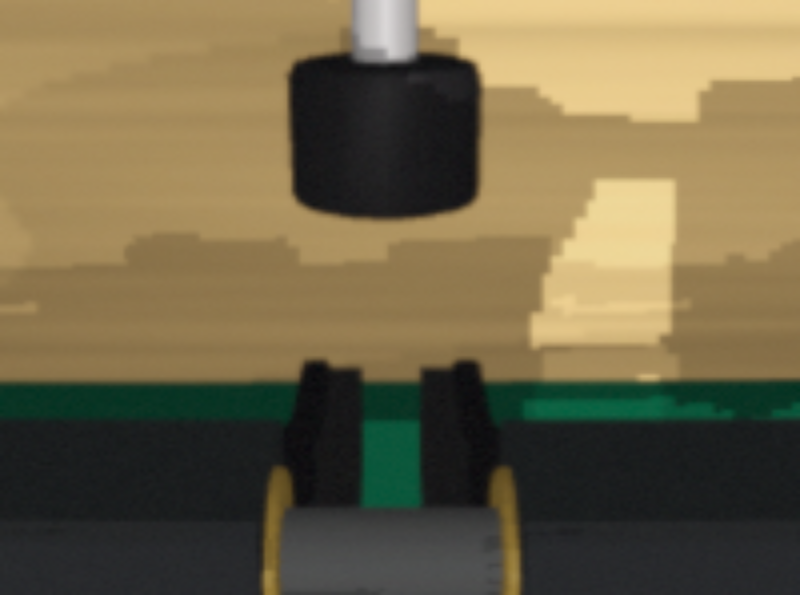

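The close view shows the finger tips at crop (385,365), well short of the knob. By depth the tips stand at z≈45 while the reported TCP says 15.6, so the fingers end about 29 mm short of the reported TCP and closed above the knob. I'll allow for that offset: tip = TCP − 29 mm along the tool.

```bash
echo "TIP=29. # real finger tips lie this far behind reported TCP" >> h.py
python3 -m crank '[[0,0,-2,0,0,0],[0.5,0.2,-3,0,0,0],[3,0.2,-3,0,0,0],[4.6,0.2,-3,0,0,0],[4.6,0.2,-3,0,0,0]]' 0.65 && python3 -m crank '[[0,0,0,0,0,0],[0,0,2,0,0,0],[0,0,4,0,0,0],[0,0,5,0,0,0],[0,0,5.5,0,0,0]]' && python3 -m crank '[[0,0,0,0,0,0],[0,0,0,0,0,0],[0,0,0,0,0,0],[0,0,0,0,0,0]]' 0.1 30
```

```text
time_s: 4.47
position: [506.3, -197.1, 45.8]
tool_rot: [0.001, 1.0, -0.022, 0.001]
contact_force: [-1.1, -0.3, -0.8]
gripper_width: 0.581
grip_force: 0.0
time_s: 5.1
position: [504.0, -196.3, -9.9]
tool_rot: [-0.0, 1.0, -0.023, -0.001]
contact_force: [0.7, -1.3, 1.1]
gripper_width: 0.649
grip_force: 0.0
time_s: 5.6
position: [504.4, -193.8, -9.0]
tool_rot: [-0.002, 1.0, -0.024, -0.0]
contact_force: [2.7, 7.9, 2.5]
gripper_width: 0.336
grip_force: 30.0
```

Gripped: 0.336 × 87 = 29 mm, at 30 N. Now the pull.

```bash
python3 -m crank '[[-1,0,0,0,0,0],[-2,0,0,0,0,0],[-3,0,0,0,0,0],[-4,0,0,0,0,0],[-4.7,0,0,0,0,0]]' && python3 -m crank '[[0,0,0,0,0,0],[0,0,0,0,0,0]]' && python3 -m crank '[[0,0,0,0,0,0],[0,0,0,0,0,0],[0,0,0,0,0,0]]' 0.6 && python3 -m crank '[[0,0,-3,0,0,0],[0,0,-8,0,0,0],[0,0,-14,0,0,0],[0,0,-16,0,0,0],[0,0,-16,0,0,0]]'  1
python3 - <<'E'
from h import *
here()
c,p,d=cam('wrist');save('w4.png',p)
E
```

```text
time_s: 6.22
position: [459.9, -192.2, -9.0]
tool_rot: [-0.001, 1.0, -0.025, 0.003]
contact_force: [21.4, 18.7, -6.5]
gripper_width: 0.338
grip_force: 30.0
time_s: 6.48
position: [460.0, -192.1, -9.0]
tool_rot: [-0.001, 1.0, -0.024, 0.002]
contact_force: [8.9, 12.3, -0.6]
gripper_width: 0.338
grip_force: 30.0
time_s: 6.85
position: [457.7, -194.7, -9.3]
tool_rot: [0.0, 1.0, -0.022, 0.0]
contact_force: [0.3, -0.4, -0.6]
gripper_width: 0.561
grip_force: 0.0
time_s: 7.48
position: [458.6, -195.4, 152.3]
tool_rot: [0.001, 1.0, -0.023, 0.002]
contact_force: [0.2, 0.8, -0.4]
gripper_width: 0.989
grip_force: 0.0
t 7.47 pos [ 458.6 -195.4  152.3] x [ 0.999 -0.045  0.004] z [ 0.004 -0.003 -1.   ] F [ 0.2  0.8 -0.4] g 0.989 0.0 q [-0.627  0.415  1.792 -0.     0.93   0.989]
```

View pics/w4.png

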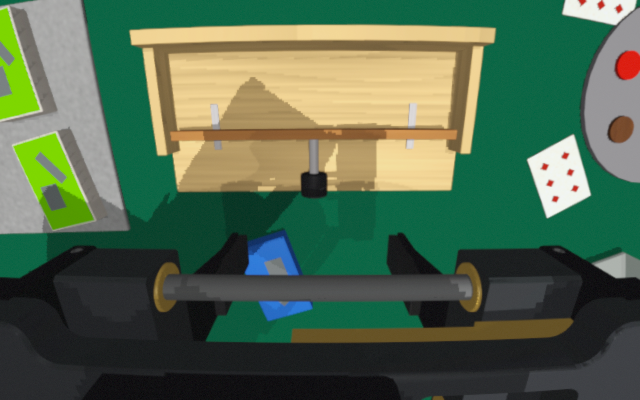

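The rail now lies across the grey stops at row 133, with the knob at (314,184), so it is fully out. Next I'll tilt in free air to identify the arm's geometry and see how far it can pitch.

```bash
python3 -m crank '[[0,-5,-3,0,0,0],[0,-10,-6,0,10,0],[0,-15,-6,0,20,0],[0,-20,-6,0,30,0],[0,-22,-6,0,30,0]]' && python3 -c "
from h import *
here()" && python3 -m crank '[[0,0,0,0,-10,0],[0,0,0,0,-20,0],[0,-2,0,0,-30,0],[0,-4,0,0,-40,0],[0,-6,0,0,-50,0]]' && python3 -c "
from h import *
here()
import json
A=[];B=[]
for l in open('log.txt'):
    q,p=eval(l);r=np.hypot(p[0],p[1]);s=q[1]+q[2];t=s+q[4]
    A.append([1,0,np.sin(q[1]),np.sin(s),np.cos(s),np.sin(t),np.cos(t)]);B.append(r)
    A.append([0,1,np.cos(q[1]),np.cos(s),-np.sin(s),np.cos(t),-np.sin(t)]);B.append(p[2])
x,res,rk,sv=np.linalg.lstsq(np.array(A),np.array(B),rcond=None);print(np.round(x,1),rk,sv);print(np.round(np.array(A)@x-B,1))
"
```

```text
time_s: 8.15
position: [458.4, 29.3, 205.3]
tool_rot: [0.003, 0.967, -0.022, 0.252]
contact_force: [0.9, -1.0, 0.3]
gripper_width: 1.001
grip_force: 0.0
t 8.15 pos [458.4  29.3 205.3] x [ 0.872 -0.041  0.488] z [ 0.488 -0.018 -0.873] F [ 0.9 -1.   0.3] g 1.001 0.0 q [-0.264  0.138  2.223  0.379  0.302  1.017]
time_s: 8.78
position: [469.9, 85.7, 209.3]
tool_rot: [-0.004, 0.984, -0.022, -0.177]
contact_force: [0.4, -0.4, -0.9]
gripper_width: 1.002
grip_force: 0.0
t 8.78 pos [469.9  85.7 209.3] x [ 0.936 -0.042 -0.349] z [-0.349  0.015 -0.937] F [ 0.4 -0.4 -0.9] g 1.002 0.0 q [-0.052  0.489  1.521 -0.003  1.489  1.565]
[ 13.6 298.4 560.5 388.9 104.8 343.8  -9.5] 7 [5.2389935  4.52863174 0.67463142 0.66374308 0.25538902 0.22569829
 0.18054375]
[ 0.3  1.8  2.9 -0.2  1.5  1.  -0.1  1.7  2.9 -0.1 -2.7 -2.5 -4.7 -1.6]
```

```bash
cat > kin.py <<'E'
from h import *
from scipy.optimize import least_squares
def mats(q):
    A=R.from_euler('z',q[0]).as_matrix();B=A@R.from_euler('y',q[1]).as_matrix();C=B@R.from_euler('y',q[2]).as_matrix()
    D=C@R.from_euler('z',q[3]).as_matrix();E=D@R.from_euler('y',q[4]).as_matrix();F=E@R.from_euler('z',q[5]+K6).as_matrix();return A,B,C,D,E,F
K6=-np.pi/2
def cols(q):  # base r0,lat,z0(global const z), a, b, c(forearm x), L
    A,B,C,D,E,F=mats(q);e=np.eye(3)
    return np.c_[A@e[0],A@e[1],A@e[2],B@e[2],C@e[2],C@e[0],E@e[2]]
def fit():
    Q=[eval(l) for l in open('log.txt')]
    x=np.linalg.lstsq(np.vstack([cols(q) for q,p in Q]),np.hstack([p for q,p in Q]),rcond=None)[0]
    return x,np.array([cols(q)@x-p for q,p in Q])
lo=np.array([-3.08,-.75,.22,-1.43,0,-2.85]);hi=np.array([3.08,2.2,2.44,4.57,2.65,2.85])
def ik(X,pos,Rt,q0):
    f=lambda q:np.r_[(cols(q)@X-pos)/100,R.from_matrix(mats(q)[5].T@Rt).as_rotvec()]
    s=least_squares(f,np.clip(q0,lo+.01,hi-.01),bounds=(lo,hi));return s.x,np.linalg.norm(s.fun[:3])*100,np.degrees(np.linalg.norm(s.fun[3:]))
E
python3 - <<'E'
from kin import *
X,r=fit();print(np.round(X,1));print(np.round(r,1).tolist())
for l in ['here']:
    o=robot.get_obs();F=mats(o['qpos'])[5];print(np.round(F,2),np.round(rot(o['tool_rot']),2))
E
```

```text
[  0.  111.  274.2 588.  391.7 114.1 335.5]
[[0.0, 0.0, -0.0], [-0.0, 0.0, 0.0], [-0.0, 0.0, -0.0], [-0.0, 0.0, 0.0], [-0.0, 0.0, -0.0], [-0.0, 0.0, -0.0], [-0.0, 0.0, -0.0]]
[[-0.94  0.04 -0.35]
 [ 0.04  1.    0.02]
 [ 0.35 -0.   -0.94]] [[ 0.94 -0.04 -0.35]
 [-0.04 -1.    0.02]
 [-0.35  0.   -0.94]]
```

```bash
sed -i 's|K6=-np.pi/2|K6=np.pi/2|' kin.py
python3 - <<'E'
from kin import *
X,_=fit()
q0=robot.get_obs()['qpos']
def best(pos,Rt):
    return min((ik(X,pos,Rt,s) for s in (q0,[-.4,.2,2.2,0,.3,1.],[-.4,.2,2.3,3.1,.4,-2],[-.2,.7,1.3,0,2.,1.2],[-.2,.3,2.,-.5,.5,1.2])),key=lambda r:r[1]+10*r[2])
for be in (0,-10,-20,-30,-60,-75,-90, 20,30,40,50,60,70):
    row=[]
    for y in(50,-50):
        Rt=tool(YAW,be);G=rack(35,y,85);q,e1,e2=best(G+48*Rt[:,2],Rt);row.append(('place',y,round(e1,1),round(e2,1),np.round(q,2)))
    s=be-90 if be>0 else be+90
    for (x,y,yaw) in((477.4,112,10.2),(609.6,139,6.3)):
        Rt=tool(yaw,s) if abs(s)<=90 else None
        a=np.radians(yaw);G=np.array([x+20*np.cos(a),y+20*np.sin(a),26])
        q,e1,e2=best(G+48*Rt[:,2],Rt);row.append(('pick',x,round(e1,1),round(e2,1),np.round(q,2)))
    print(be,s);[print('   ',*r) for r in row]
E
```

```text
0 90
    place 50 0.0 0.0 [-0.43  0.71  1.6   0.    0.83  1.19]
    place -50 0.0 0.0 [-0.57  0.74  1.52 -0.    0.88  1.04]
    pick 477.4 0.0 0.0 [-0.23  1.76  2.32  2.51  2.41 -2.06]
    pick 609.6 0.0 0.0 [-0.    1.43  2.05  3.02  1.91 -1.61]
-10 80
    place 50 0.0 0.0 [-0.4   0.76  1.47 -0.07  1.07  1.25]
    place -50 0.0 0.0 [-0.54  0.79  1.39 -0.09  1.11  1.12]
    pick 477.4 0.0 0.0 [-0.22  1.68  2.41  2.63  2.26 -1.99]
    pick 609.6 0.0 0.0 [-0.    1.32  2.11  3.03  1.69 -1.6 ]
-20 70
    place 50 0.0 0.0 [-0.37  0.83  1.34 -0.12  1.31  1.29]
    place -50 0.0 0.0 [-0.5   0.86  1.26 -0.16  1.34  1.17]
    pick 477.4 4.7 3.0 [-0.16  1.58  2.44  2.79  2.11 -1.86]
    pick 609.6 0.0 0.0 [ 0.    1.2   2.13  3.04  1.41 -1.59]
-30 60
    place 50 0.0 0.0 [-0.35  0.91  1.21 -0.15  1.53  1.31]
    place -50 0.0 0.0 [-0.48  0.94  1.13 -0.21  1.55  1.19]
    pick 477.4 6.3 3.6 [-0.09  1.26  2.44  2.95  1.54 -1.71]
    pick 609.6 0.0 0.0 [ 0.01  1.07  2.12  3.04  1.1  -1.58]
-60 30
    place 50 0.0 0.0 [-0.31  1.17  0.85 -0.28  2.13  1.28]
    place -50 0.0 0.0 [-0.43  1.2   0.77 -0.
[... 1408 characters left out ...]
.17  2.46  0.75 -1.45]
    place -50 0.0 0.0 [-0.83  0.81  2.06  2.14  0.71 -1.28]
    pick 477.4 0.0 0.0 [ 0.05  0.98  1.37 -0.08  1.49  1.48]
    pick 609.6 0.0 0.0 [ 0.06  1.12  0.94 -0.03  1.78  1.53]
60 -30
    place 50 0.0 0.0 [-0.69  0.95  2.23  2.51  1.08 -1.6 ]
    place -50 0.0 0.0 [-0.88  0.92  2.12  2.25  0.98 -1.48]
    pick 477.4 0.0 0.0 [ 0.05  0.9   1.49 -0.07  1.27  1.48]
    pick 609.6 0.0 0.0 [ 0.06  1.03  1.08 -0.03  1.55  1.53]
70 -20
    place 50 0.0 0.0 [-0.72  1.1   2.26  2.5   1.39 -1.71]
    place -50 0.0 0.0 [-0.93  1.05  2.14  2.27  1.25 -1.61]
    pick 477.4 0.0 0.0 [ 0.04  0.83  1.61 -0.06  1.04  1.47]
    pick 609.6 0.0 0.0 [ 0.06  0.95  1.23 -0.02  1.31  1.53]
```

The fit is exact. I'll pick with the tool leaning back 40° and place leaning forward 50°, starting with the far canvas B. I'm re-measuring before the reach.

```bash
cat >> h.py <<'E'
def look(z=28,names=('top','scene','wrist')):
    for n in names:
        c,p,d=cam(n)
        for u,k in greens(c,p,d): print(n,np.round(u),rect(c,k,z),'depth z',np.round(np.median(bydepth(c,k.reshape(-1,2).mean(0)[None],d)[:,2]),1))
def tcp(T,Rt,back=0): return np.array(T)+(TIP-back)*Rt[:,2]
E
python3 - <<'E'
from h import *
look()
Rt=tool(6.2,-40);a=np.radians(6.2);T=[609.8+15*np.cos(a),139.3+15*np.sin(a),14.5]
print(tcp(T,Rt,100));rel(tcp(T,Rt,100),Rt)
E
```

```text
scene [360. 169.] [610.6 140.1 103.5  58.9   5.9] depth z 30.7
scene [309. 160.] [478.3 112.8 103.4  58.1  10.2] depth z 28.9
wrist [295. 119.] [476.1 111.3 104.7  58.9  10.2] depth z 29.6
wrist [265.  29.] [581.9 135.2  59.6  52.7 -84.1] depth z 28.7
[670.08324691 145.84885632  68.88915546]
rel [23.25 -6.89  6.09] [ -4.39 -19.63  -7.57]
```

```bash
python3 -m crank '[[5.5,-1.6,0,-1,-5,-2],[11,-3.2,0,-2,-10,-4],[16,-5,1,-3,-15,-6],[20,-6,3,-4,-19.6,-7.5],[23.25,-6.9,6.1,-4.4,-19.6,-7.6]]' 1 40 && python3 -m crank '[[0,0,0,0,0,0],[0,0,0,0,0,0]]'
python3 - <<'E'
from h import *
here()
look(names=('scene','top'))
Rt=tool(6.2,-40);a=np.radians(6.2);T=[609.8+15*np.cos(a),139.3+15*np.sin(a),14.5]
rel(tcp(T,Rt,0),Rt)
c,p,d=cam('wrist');save('w5.png',p)
E
```

```text
time_s: 9.55
position: [670.9, 144.8, 69.9]
tool_rot: [0.019, 0.939, 0.05, -0.34]
contact_force: [-0.5, 0.9, 0.3]
gripper_width: 0.998
grip_force: 0.0
time_s: 9.8
position: [670.0, 144.6, 74.9]
tool_rot: [0.019, 0.939, 0.05, -0.339]
contact_force: [0.1, 0.5, 1.6]
gripper_width: 1.001
grip_force: 0.0
t 9.8 pos [670.  144.6  74.9] x [ 0.765  0.082 -0.639] z [-0.635 -0.069 -0.77 ] F [0.1 0.5 1.6] g 1.001 0.0 q [ 0.064  1.13   0.647 -0.032  2.057  1.523]
scene [360. 169.] [610.6 139.7 103.5  58.1   5.9] depth z 26.6
scene [309. 160.] [478.2 113.2 103.4  59.   10.2] depth z 27.5
top [284. 222.] [477.2 111.7 102.9  57.   10.2] depth z 27.8
top [279. 171.] [610.9 122.8 102.6  27.3   4.6] depth z 31.6
rel [ 0.34 -0.12 10.73] [-0.   -0.6  -0.09]
```

View pics/w5.png

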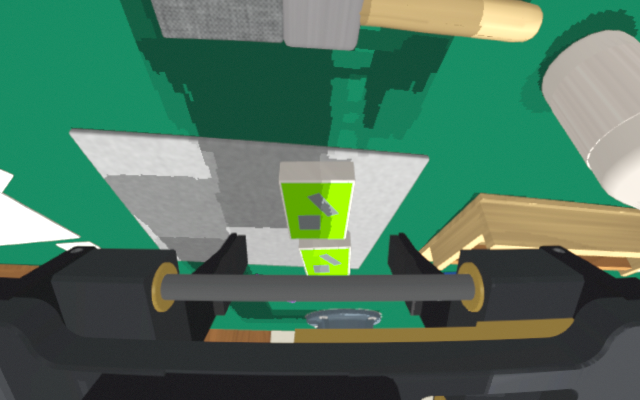

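Canvas B is at (317,208), centred between the fingers at 240 and 400; the brush and bottle are clear ahead. Going in.

```bash
python3 -m crank '[[0.1,0,3,0,-0.3,0],[0.2,-0.1,6,0,-0.6,0],[0.3,-0.1,8,0,-0.6,0],[0.3,-0.1,9.3,0,-0.6,0],[0.3,-0.1,9.3,0,-0.6,0]]' && python3 -m crank '[[0,0,0,0,0,0],[0,0,0,0,0,0]]'
python3 - <<'E'
from h import *
here()
Rt=tool(6.2,-40);a=np.radians(6.2);T=[609.8+15*np.cos(a),139.3+15*np.sin(a),14.5]
rel(tcp(T,Rt,0),Rt)
E
```

```text
time_s: 10.58
position: [613.8, 140.1, 1.3]
tool_rot: [0.019, 0.938, 0.05, -0.343]
contact_force: [0.2, 0.7, 0.5]
gripper_width: 1.0
grip_force: 0.0
time_s: 10.82
position: [615.1, 140.2, 1.0]
tool_rot: [0.019, 0.938, 0.05, -0.342]
contact_force: [-0.1, 0.4, -0.4]
gripper_width: 0.999
grip_force: 0.0
t 10.82 pos [615.1 140.2   1. ] x [ 0.761  0.082 -0.644] z [-0.64  -0.07  -0.765] F [-0.1  0.4 -0.4] g 0.999 0.0 q [ 0.063  1.128  0.877 -0.03   1.835  1.529]
rel [-0.13  0.04  1.25] [ 0.01  0.1  -0.05]
```

```bash
python3 -m crank '[[0,0,0.8,0,0,0],[-0.1,0,1.2,0,0,0],[-0.1,0,1.2,0,0,0]]' && python3 -m crank '[[0,0,0,0,0,0],[0,0,0,0,0,0],[0,0,0,0,0,0],[0,0,0,0,0,0]]' 0.5 40 && python3 -m crank '[[0,0,0,0,0,0],[0,0,0,0,0,0]]'
```

```text
time_s: 11.2
position: [604.7, 139.3, -8.8]
tool_rot: [0.019, 0.937, 0.05, -0.344]
contact_force: [-0.3, 1.3, -0.5]
gripper_width: 0.997
grip_force: 0.0
time_s: 11.7
position: [605.7, 139.2, -8.3]
tool_rot: [0.019, 0.938, 0.05, -0.343]
contact_force: [0.3, 0.0, -0.4]
gripper_width: 0.733
grip_force: 40.0
time_s: 11.95
position: [605.7, 139.2, -8.2]
tool_rot: [0.019, 0.938, 0.05, -0.343]
contact_force: [0.2, -0.3, 0.1]
gripper_width: 0.734
grip_force: 40.0
```

```bash
cat >> h.py <<'E'
import pickle
def held(x,y,yaw,z=17):
    o=robot.get_obs();R0=rot(o['tool_rot']);Rc=R.from_euler('z',yaw,degrees=True).as_matrix()
    pickle.dump((R0.T@(np.array([x,y,z])-o['position']),R0.T@Rc),open('held.pkl','wb'))
def goal(rx,ry,z,turn=90,yaw=None):
    t,C=pickle.load(open('held.pkl','rb'))
    Rc=R.from_euler('z',YAW if yaw is None else yaw,degrees=True).as_matrix()@R.from_euler('y',-turn,degrees=True).as_matrix()
    Rt=Rc@C.T; return rack(rx,ry,z)-Rt@t,Rt
E
python3 - <<'E'
from kin import *
held(609.8,139.3,6.2)
X,_=fit();q=robot.get_obs()['qpos']
for turn,y,z in((0,-50,280),(30,-50,280),(60,-50,280),(90,-50,230),(90,-50,63)):
    p,Rt=goal(34,y,z,turn);q,e1,e2=ik(X,p,Rt,q);print(turn,np.round(p),np.round(q,2),round(e1,1),round(e2,1))
E
python3 -m crank '[[-3,0,-3.5,0,0,0],[-6,0,-7,0,0,0],[-9,0,-11,0,0,0],[-12,0,-14,0,0,0],[-13,0,-15,0,0,0]]'; python3 -c "
from h import *
here()
rel(*goal(0,40,300,30))"
```

```text
0 [ 580. -245.  255.] [-0.44  0.86  0.79 -0.3   2.13  1.1 ] 0.0 0.0
30 [ 593. -245.  256.] [-0.52  0.58  1.16 -0.08  1.56  1.1 ] 0.0 0.0
60 [ 604. -246.  264.] [-0.66  0.36  1.57  0.25  0.94  0.83] 0.0 0.0
90 [ 609. -246.  226.] [-0.85  0.42  2.01  1.52  0.59 -0.53] 0.0 0.0
90 [ 609. -246.   59.] [-0.85  0.8   2.09  2.13  0.71 -1.29] 0.0 0.0
time_s: 12.58
position: [604.3, 139.4, 192.9]
tool_rot: [0.019, 0.939, 0.051, -0.341]
contact_force: [0.6, -0.4, -1.1]
gripper_width: 0.732
grip_force: 40.0
t 12.57 pos [604.3 139.4 192.9] x [ 0.763  0.082 -0.642] z [-0.638 -0.07  -0.767] F [ 0.6 -0.4 -1.1] g 0.732 40.0 q [ 0.063  0.908  0.851 -0.034  2.078  1.52 ]
rel [-10.92  28.73  -1.68] [ 3.71 29.64  7.89]
```

```bash
python3 -m crank '[[-2,5.5,-0.3,0.7,6,1.5],[-4,11,-0.6,1.5,12,3],[-6,16.5,-0.9,2.2,18,4.5],[-8.3,22,-1.3,3,24,6],[-10.5,27,-1.6,3.7,29.6,7.9]]' && python3 -c "
from h import *
here()
rel(*goal(0,-45,300,75))"
```

```text
time_s: 13.2
position: [561.8, -138.6, 269.5]
tool_rot: [-0.001, 0.996, -0.022, -0.091]
contact_force: [0.7, -0.6, -0.3]
gripper_width: 0.731
grip_force: 40.0
t 13.2 pos [ 561.8 -138.6  269.5] x [ 0.982 -0.044 -0.182] z [-0.182  0.007 -0.983] F [ 0.7 -0.6 -0.3] g 0.731 40.0 q [-0.397  0.48   1.31  -0.064  1.524  1.227]
rel [ 1.22 10.04 -2.24] [ 0.1  45.27 -0.08]
```

```bash
python3 -m crank '[[0.2,2,-0.4,0,9,0],[0.5,4,-0.9,0,18,0],[0.7,6,-1.3,0,27,0],[1,8,-1.8,0,36,0],[1.2,10,-2.2,0,45,0]]' && python3 -c "
from h import *
here()
rel(*goal(30,-50,180,90))"
```

```text
time_s: 13.82
position: [573.5, -235.5, 288.7]
tool_rot: [0.006, 0.956, -0.02, 0.293]
contact_force: [0.8, 1.4, -1.2]
gripper_width: 0.731
grip_force: 40.0
t 13.82 pos [ 573.5 -235.5  288.7] x [ 0.828 -0.035  0.56 ] z [ 0.559 -0.023 -0.829] F [ 0.8  1.4 -1.2] g 0.731 40.0 q [-0.784  0.235  1.807  0.602  0.732  0.449]
rel [-3.67  0.91 11.14] [-0.03 15.72  0.03]
```

```bash
python3 -m crank '[[-0.8,0.2,2.5,0,4,0],[-1.6,0.5,5,0,8,0],[-2.4,0.7,7.5,0,12,0],[-3.6,0.9,11,0,15.7,0],[-3.6,0.9,11,0,15.7,0]]' && python3 -m crank '[[0,0,0,0,0,0],[0,0,0,0,0,0]]'
python3 - <<'E'
from h import *
here()
rel(*goal(30,-50,180,90))
c,p,d=cam('scene');c2,p2,d2=cam('wrist')
save('s6.png',np.hstack([p[100:360,200:500],cv2.resize(p2,(416,260))]))
E
```

```text
time_s: 14.45
position: [604.3, -245.2, 175.0]
tool_rot: [0.008, 0.908, -0.02, 0.418]
contact_force: [-0.0, 0.7, -0.6]
gripper_width: 0.727
grip_force: 40.0
time_s: 14.7
position: [605.6, -245.5, 178.1]
tool_rot: [0.008, 0.908, -0.019, 0.419]
contact_force: [-0.9, -0.9, -1.9]
gripper_width: 0.733
grip_force: 40.0
t 14.7 pos [ 605.6 -245.5  178.1] x [ 0.648 -0.027  0.761] z [ 0.76  -0.03  -0.649] F [-0.9 -0.9 -1.9] g 0.733 40.0 q [-0.857  0.514  2.05   1.718  0.596 -0.781]
rel [-0.19  0.05  0.11] [-0.11  0.22  0.06]
```

View pics/s6.png

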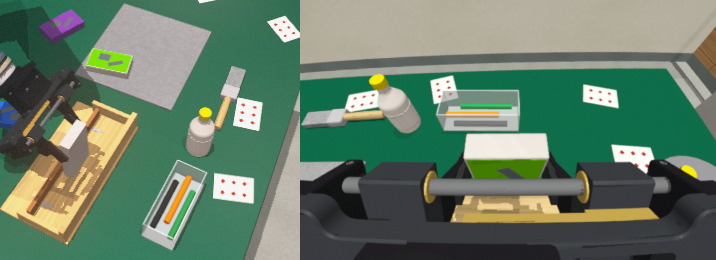

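The left panel shows canvas B upright over the rack at (75,150). The right panel shows its white top edge at (505,150) and the green face below it. I'll check its straightness by fitting a plane to the wrist depth.

```bash
cat >> h.py <<'E'
def heldcheck():
    c,p,d=cam('wrist');h=cv2.cvtColor(p,cv2.COLOR_RGB2HSV)
    V,U=np.mgrid[0:400,0:640]
    sc=1
    top=(h[...,1]<40)&(h[...,2]>120)&(abs(U-317)<75)&(V>190)&(V<260)&(d<330)
    gr=cv2.inRange(h,(33,150,40),(55,255,255))>0;gr&=(abs(U-317)<80)&(V>190)
    for n,m in(('top',top),('green',gr)):
        if m.sum()<50: print(n,m.sum());continue
        P=bydepth(c,np.c_[U[m],V[m]],d);P=P[np.linalg.norm(P-np.median(P,0),axis=1)<60];C=P.mean(0);w=np.linalg.svd(P-C,full_matrices=False)[2][2]
        print(n,m.sum(),'centre',np.round(C,1),'normal',np.round(w,3))
    o,v=np.array([*RK,0]),0
E
python3 -c "
from h import *
heldcheck();t,C=pickle.load(open('held.pkl','rb'));o=robot.get_obs();R0=rot(o['tool_rot']);print('expect centre',o['position']+R0@t,np.round(R0@C,3))"
```

```text
top 5132 centre [ 578.8 -245.   237.8] normal [-0.025  0.011  1.   ]
green 2794 centre [ 568.6 -244.   218. ] normal [-0.999  0.041  0.003]
expect centre [ 580.85471005 -245.17763957  183.58480966] [[ 0.002  0.04  -0.999]
 [ 0.002  0.999  0.04 ]
 [ 1.    -0.002  0.002]]
```

```bash
python3 -c "
from h import *
rel(*goal(33.5,-50,80,90));rel(*goal(35,-50,63,90))"
```

```text
rel [-7.73  0.    6.89] [-0.04  0.1   0.16]
rel [-8.93 -0.    8.11] [-0.04  0.1   0.16]
```

```bash
python3 -m crank '[[-2.5,0,2.5,0,0.1,0.1],[-5,0,4.7,0,0.1,0.1],[-7,0,6.3,0,0.1,0.1],[-7.7,0,6.9,0,0.1,0.1],[-7.7,0,6.9,0,0.1,0.1]]' && python3 -m crank '[[0,0,0,0,0,0],[0,0,0,0,0,0]]' && python3 -c "
from h import *
here();heldcheck();print(goal(34.5,-50,63)[0]);rel(*goal(34.5,-50,63,90))"
```

```text
time_s: 15.48
position: [608.6, -245.9, 75.2]
tool_rot: [0.008, 0.907, -0.019, 0.421]
contact_force: [-0.8, 0.8, -0.6]
gripper_width: 0.737
grip_force: 40.0
time_s: 15.72
position: [608.7, -246.1, 76.2]
tool_rot: [0.009, 0.907, -0.019, 0.421]
contact_force: [-0.2, -0.5, -0.7]
gripper_width: 0.732
grip_force: 40.0
t 15.72 pos [ 608.7 -246.1   76.2] x [ 0.645 -0.027  0.764] z [ 0.763 -0.032 -0.645] F [-0.2 -0.5 -0.7] g 0.732 40.0 q [-0.853  0.759  2.088  2.089  0.692 -1.234]
top 5072 centre [ 581.3 -245.4  134.7] normal [ 0.011 -0.007 -1.   ]
green 2807 centre [ 571.1 -244.3  114.8] normal [-0.999  0.043  0.   ]
[ 609.60890097 -246.09011862   58.87595155]
rel [-1.24  0.    1.18] [-0.03 -0.    0.04]
```

```bash
python3 -m crank '[[-0.3,0,0.4,0,0,0],[-0.6,0,0.8,0,0,0],[-1,0,1.2,0,0,0],[-1,0,1.2,0,0,0]]' && python3 -m crank '[[0,0,0,0,0,0],[0,0,0,0,0,0]]' && python3 -c "
from h import *
here();heldcheck()"
```

```text
time_s: 16.27
position: [611.8, -246.3, 59.9]
tool_rot: [0.008, 0.907, -0.02, 0.422]
contact_force: [1.0, 0.3, 2.5]
gripper_width: 0.729
grip_force: 40.0
time_s: 16.52
position: [611.5, -246.2, 59.9]
tool_rot: [0.008, 0.907, -0.019, 0.421]
contact_force: [1.4, -0.6, 0.9]
gripper_width: 0.728
grip_force: 40.0
t 16.52 pos [ 611.5 -246.2   59.9] x [ 0.645 -0.028  0.764] z [ 0.763 -0.031 -0.646] F [ 1.4 -0.6  0.9] g 0.728 40.0 q [-0.849  0.799  2.083  2.129  0.708 -1.28 ]
top 5108 centre [ 584.2 -245.4  118.5] normal [-0.013  0.003  1.   ]
green 2807 centre [ 574.  -244.5   98.5] normal [-0.999  0.043 -0.   ]
```

```bash
python3 -m crank '[[0,0,0,0,0,0],[-0.05,0,0.03,0,0,0],[-0.05,0,0.03,0,0,0]]' && python3 -m crank '[[0,0,0,0,0,0],[0,0,0,0,0,0],[0,0,0,0,0,0],[0,0,0,0,0,0]]' 0.98 && python3 -m crank '[[0,0,-1,0,0,0],[0,0,-3,0,0,0],[0,0,-6,0,0,0],[0,0,-10,0,0,0],[0,0,-12,0,0,0]]'
python3 - <<'E'
from h import *
here();heldcheck();look()
c,p,d=cam('scene');c2,p2,d2=cam('wrist')
save('s7.png',np.hstack([p[100:360,200:500],cv2.resize(p2,(416,260))]))
E
```

```text
time_s: 16.95
position: [611.4, -246.1, 59.9]
tool_rot: [0.008, 0.907, -0.019, 0.421]
contact_force: [1.4, -1.7, 5.6]
gripper_width: 0.734
grip_force: 40.0
time_s: 17.45
position: [610.6, -245.7, 58.5]
tool_rot: [0.008, 0.907, -0.019, 0.42]
contact_force: [-0.0, -0.7, -0.1]
gripper_width: 0.968
grip_force: 0.0
time_s: 18.08
position: [517.3, -241.5, 138.1]
tool_rot: [0.008, 0.907, -0.02, 0.42]
contact_force: [1.2, 0.5, 0.5]
gripper_width: 0.98
grip_force: 0.0
t 18.07 pos [ 517.3 -241.5  138.1] x [ 0.646 -0.029  0.763] z [ 0.762 -0.032 -0.647] F [1.2 0.5 0.5] g 0.98 0.0 q [-1.046  0.589  2.259  1.879  0.741 -1.199]
top 26
green 1970 centre [ 574.1 -245.9   62.4] normal [-0.999  0.045 -0.002]
top [283. 222.] [477.  111.7 102.4  57.   10.2] depth z 29.7
scene [309. 160.] [478.2 113.2 103.4  59.   10.2] depth z 29.5
wrist [317. 208.] [ 601.2 -246.4   82.3   70.    87.4] depth z 75.6
```

View pics/s7.png

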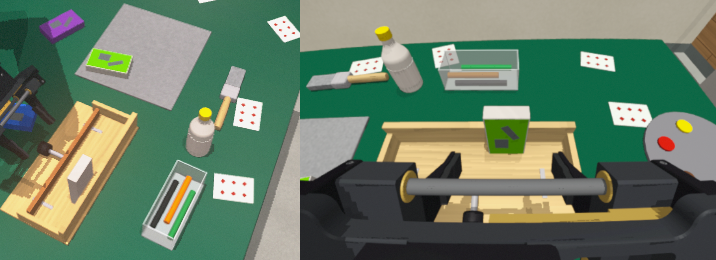

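Canvas B stands at (508,130) in the right panel, its face normal vertical to within 0.1°, close to the ledge. Canvas A has not moved. I'll go back for it by a high waypoint.

```bash
python3 -c "
from h import *
rel([510,-150,290],tool(0,0))"
```

```text
rel [ 10.83  -9.21 -10.95] [  0.98 -49.71  -2.29]
```

```bash
python3 -m crank '[[2,-1.8,-3,0,-9,0],[4,-3.6,-6,0,-19,-1],[6,-5.5,-8,0.5,-29,-1.5],[8.5,-7.3,-9.5,0.8,-39,-2],[10.8,-9.2,-11,1,-49,-2.3]]' 1 && python3 -c "
from h import *
here()
a=np.radians(10.2);Rt=tool(10.2,-40);T=[477.7+15*np.cos(a),112.4+15*np.sin(a),14.5]
rel(tcp(T,Rt,150),Rt)"
```

```text
time_s: 19.0
position: [520.9, -158.8, 229.6]
tool_rot: [-0.059, 0.959, 0.02, 0.277]
contact_force: [2.1, 1.4, -0.2]
gripper_width: 1.001
grip_force: 0.0
t 19.0 pos [ 520.9 -158.8  229.6] x [0.846 0.006 0.533] z [ 0.528  0.123 -0.84 ] F [ 2.1  1.4 -0.2] g 1.001 0.0 q [-0.81   0.25   1.99   0.764  0.742  0.183]
rel [ -2.28 -26.96  16.37] [ -6.63 -72.57  -6.13]
```

```bash
python3 -m crank '[[0,-5,1,-1,-10,-1],[0,-9,1,-2,-20,-2],[0,-13,1,-3,-30,-2],[0,-17,1,-4,-40,-4],[0,-20,1,-5,-50,-5]]' && python3 -c "
from h import *
here()
a=np.radians(10.2);Rt=tool(10.2,-40);T=[477.7+15*np.cos(a),112.4+15*np.sin(a),14.5]
rel(tcp(T,Rt,150),Rt)"
```

```text
time_s: 19.62
position: [512.4, 42.7, 242.2]
tool_rot: [-0.001, 0.993, 0.066, -0.093]
contact_force: [1.5, 0.0, -0.9]
gripper_width: 0.997
grip_force: 0.0
t 19.62 pos [512.4  42.7 242.2] x [ 0.974  0.132 -0.185] z [-0.185 -0.01  -0.983] F [ 1.5  0.  -0.9] g 0.997 0.0 q [-0.114  0.414  1.505 -0.031  1.407  1.332]
rel [ 9.14 -7.6  12.13] [ -1.92 -29.36  -2.05]
```

```bash
python3 -m crank '[[2.5,-2.5,2.5,-0.5,-9,-0.5],[5,-5,5,-1,-18,-1],[7,-7,8,-1.5,-27,-1.5],[9.1,-7.6,12,-1.9,-29.4,-2],[9.1,-7.6,12,-1.9,-29.4,-2]]' && python3 -m crank '[[0,0,0,0,0,0],[0,0,0,0,0,0]]' && python3 -c "
from h import *
here();look()
a=np.radians(10.2);Rt=tool(10.2,-40);T=[477.7+15*np.cos(a),112.4+15*np.sin(a),14.5]
rel(tcp(T,Rt,0),Rt)"
```

```text
time_s: 20.25
position: [566.3, 127.4, 100.2]
tool_rot: [0.029, 0.934, 0.083, -0.346]
contact_force: [-0.4, -0.3, -0.6]
gripper_width: 1.003
grip_force: 0.0
time_s: 20.5
position: [570.9, 125.7, 111.6]
tool_rot: [0.029, 0.938, 0.081, -0.336]
contact_force: [-0.0, 0.7, 0.5]
gripper_width: 1.0
grip_force: 0.0
t 20.5 pos [570.9 125.7 111.6] x [ 0.76   0.133 -0.636] z [-0.626 -0.108 -0.772] F [-0.   0.7  0.5] g 1.0 0.0 q [ 0.065  0.93   1.032 -0.07   1.864  1.467]
top [283. 222.] [477.  111.7 102.4  57.   10.2] depth z 33.5
scene [309. 160.] [478.5 113.1 104.1  58.9   9.7] depth z 24.3
wrist [315. 199.] [475.  111.8 104.1  58.9  10. ] depth z 28.3
rel [ 0.03 -0.27 15.38] [-0.26 -0.51 -0.21]
```

```bash
python3 -m crank '[[0,-0.1,4,-0.2,-0.5,-0.2],[0,-0.2,8,-0.2,-0.5,-0.2],[0,-0.2,11,-0.2,-0.5,-0.2],[0,-0.2,13.5,-0.2,-0.5,-0.2],[0,-0.2,13.5,-0.2,-0.5,-0.2]]' && python3 -m crank '[[0,0,0,0,0,0],[0,0,0,0,0,0]]'
python3 - <<'E'
from h import *
here()
a=np.radians(10.2);Rt=tool(10.2,-40);T=[477.2+15*np.cos(a),112.2+15*np.sin(a),14.5]
rel(tcp(T,Rt,0),Rt)
E
```

```text
time_s: 21.28
position: [482.9, 113.0, 5.0]
tool_rot: [0.03, 0.935, 0.083, -0.344]
contact_force: [0.5, -0.2, -0.4]
gripper_width: 0.999
grip_force: 0.0
time_s: 21.52
position: [486.2, 113.3, 5.4]
tool_rot: [0.03, 0.936, 0.084, -0.341]
contact_force: [1.1, -0.1, 0.3]
gripper_width: 0.999
grip_force: 0.0
t 21.52 pos [486.2 113.3   5.4] x [ 0.753  0.136 -0.644] z [-0.634 -0.113 -0.765] F [ 1.1 -0.1  0.3] g 0.999 0.0 q [ 0.057  0.972  1.315 -0.077  1.55   1.479]
rel [-0.13 -0.05  1.82] [-0.04  0.06  0.02]
```

```bash
python3 -m crank '[[0,0,0.8,0,0,0],[-0.1,0,1.6,0,0,0],[-0.1,0,1.75,0,0,0],[-0.1,0,1.75,0,0,0]]' && python3 -m crank '[[0,0,0,0,0,0],[0,0,0,0,0,0],[0,0,0,0,0,0],[0,0,0,0,0,0]]' 0.5 40 && python3 -m crank '[[0,0,0,0,0,0],[0,0,0,0,0,0]]' && python3 -c "
from h import *
here();held(477.2,112.2,10.1)"
```

```text
time_s: 22.02
position: [472.2, 111.1, -8.5]
tool_rot: [0.03, 0.935, 0.084, -0.343]
contact_force: [-0.1, -0.4, 0.4]
gripper_width: 1.001
grip_force: 0.0
time_s: 22.52
position: [472.7, 111.2, -8.3]
tool_rot: [0.03, 0.935, 0.084, -0.343]
contact_force: [-0.9, -0.6, 1.0]
gripper_width: 0.732
grip_force: 40.0
time_s: 22.78
position: [472.7, 111.1, -8.3]
tool_rot: [0.03, 0.935, 0.084, -0.343]
contact_force: [1.4, 0.8, 0.2]
gripper_width: 0.735
grip_force: 40.0
t 22.77 pos [472.7 111.1  -8.3] x [ 0.751  0.136 -0.646] z [-0.636 -0.114 -0.763] F [1.4 0.8 0.2] g 0.735 40.0 q [ 0.055  0.982  1.352 -0.078  1.507  1.481]
```

```bash
python3 -m crank '[[-3,0,-3.5,0,0,0],[-6,0,-7,0,0,0],[-9,0,-11,0,0,0],[-12,0,-14.5,0,0,0],[-14,0,-16.5,0,0,0]]'; python3 -c "
from h import *
here()
rel(*goal(-10,110,300,45))"
```

```text
time_s: 23.4
position: [473.1, 111.0, 210.0]
tool_rot: [0.03, 0.936, 0.084, -0.341]
contact_force: [0.2, -0.4, -1.3]
gripper_width: 0.734
grip_force: 40.0
t 23.4 pos [473.1 111.  210. ] x [ 0.753  0.136 -0.644] z [-0.634 -0.113 -0.765] F [ 0.2 -0.4 -1.3] g 0.734 40.0 q [ 0.055  0.697  1.277 -0.082  1.863  1.452]
rel [-0.46 20.8  -8.64] [ 3.81 44.64 12.23]
```

```bash
python3 -m crank '[[0,4,-1.8,0.8,8.8,2.5],[-0.2,8.2,-3.5,1.6,17.6,5],[-0.3,12.5,-5.2,2.4,26.5,7.5],[-0.4,16.5,-7,3.2,35.5,10],[-0.5,20.8,-8.6,3.8,44.6,12.2]]' && python3 -c "
from h import *
here()
rel(*goal(10,55,260,90))"
```

```text
time_s: 24.02
position: [560.6, -86.0, 277.7]
tool_rot: [0.001, 0.999, -0.02, 0.042]
contact_force: [1.1, -0.2, -2.1]
gripper_width: 0.729
grip_force: 40.0
t 24.02 pos [560.6 -86.  277.7] x [ 0.996 -0.04   0.084] z [ 0.084 -0.005 -0.996] F [ 1.1 -0.2 -2.1] g 0.729 40.0 q [-0.365  0.319  1.54   0.028  1.203  1.238]
rel [2.91 5.36 2.49] [-3.000e-02  4.491e+01 -1.000e-02]
```

```bash
python3 -m crank '[[0.6,1,0,0,9,0],[1.2,2,0,0,18,0],[1.8,3.2,0,0,27,0],[2.4,4.4,1,0,36,0],[2.9,5.4,2,0,44.9,0]]' && python3 -m crank '[[0,0,0,0,0,0],[0,0,0,0,0,0],[0,0,0,0,0,0]]' && python3 -c "
from h import *
here();heldcheck();t,C=pickle.load(open('held.pkl','rb'));o=robot.get_obs();R0=rot(o['tool_rot']);print('expect centre',o['position']+R0@t,np.round(R0@C,3))
rel(*goal(32,50,100,90))"
```

```text
time_s: 24.65
position: [587.6, -114.5, 266.9]
tool_rot: [-0.016, 0.937, -0.006, 0.35]
contact_force: [-0.0, 0.4, -1.7]
gripper_width: 0.728
grip_force: 40.0
time_s: 25.02
position: [589.6, -115.0, 268.3]
tool_rot: [-0.015, 0.937, -0.005, 0.35]
contact_force: [-0.1, 0.1, -1.0]
gripper_width: 0.734
grip_force: 40.0
t 25.02 pos [ 589.6 -115.   268.3] x [ 0.755 -0.02   0.656] z [ 0.656  0.024 -0.754] F [-0.1  0.1 -1. ] g 0.734 40.0 q [-0.611  0.221  1.995  0.942  0.512  0.224]
top 5190 centre [ 571.4 -117.3  331.3] normal [ 0.116 -0.026  0.993]
green 2906 centre [ 558.4 -116.1  312.6] normal [-0.988 -0.003  0.152]
expect centre [ 565.26667634 -114.92012723  276.64005011] [[ 0.152  0.    -0.988]
 [-0.033  0.999 -0.005]
 [ 0.988  0.033  0.152]]
rel [-9.63  3.72 14.39] [-3.05  8.77  0.34]
```

```bash
python3 -m crank '[[-1.2,0.8,2,-1,3,0.1],[-2.5,1.6,4,-2,6,0.2],[-3.8,2.5,6,-3,8.8,0.3],[-4.8,3.7,7.5,-3,8.8,0.3],[-4.8,3.7,7.5,-3,8.8,0.3]]' && python3 -m crank '[[0,0,0,0,0,0],[0,0,0,0,0,0]]' && python3 -c "
from h import *
here();heldcheck()
rel(*goal(32,50,90,90))"
```

```text
time_s: 25.7
position: [601.9, -149.8, 176.7]
tool_rot: [0.009, 0.907, -0.019, 0.42]
contact_force: [0.2, 0.3, -1.7]
gripper_width: 0.731
grip_force: 40.0
time_s: 25.95
position: [602.4, -149.0, 179.0]
tool_rot: [0.009, 0.907, -0.018, 0.421]
contact_force: [-0.1, 1.6, -1.4]
gripper_width: 0.733
grip_force: 40.0
t 25.95 pos [ 602.4 -149.   179. ] x [ 0.645 -0.025  0.764] z [ 0.763 -0.031 -0.646] F [-0.1  1.6 -1.4] g 0.733 40.0 q [-0.683  0.483  2.17   2.049  0.541 -0.995]
top 5178 centre [ 575.  -148.2  238.7] normal [ 0.028 -0.006 -1.   ]
green 2939 centre [ 564.9 -147.3  218.3] normal [-0.999  0.046 -0.   ]
rel [-6.61 -0.28  6.73] [-0.05 -0.07  0.03]
```

```bash
python3 -m crank '[[-1.2,-0.3,2.2,0,0,0],[-3,-0.3,4,0,0,0],[-5,-0.3,5.8,0,0,0],[-6.5,-0.3,7,0,0,0],[-6.5,-0.3,7,0,0,0]]' && python3 -m crank '[[0,0,0,0,0,0],[0,0,0,0,0,0]]' && python3 -c "
from h import *
here();heldcheck()
rel(*goal(34.5,50,63,90))"
```

```text
time_s: 26.62
position: [613.5, -146.3, 82.8]
tool_rot: [0.008, 0.907, -0.018, 0.42]
contact_force: [1.0, 0.1, -0.1]
gripper_width: 0.733
grip_force: 40.0
time_s: 26.88
position: [613.9, -146.9, 84.8]
tool_rot: [0.009, 0.907, -0.018, 0.421]
contact_force: [0.0, 0.4, -0.5]
gripper_width: 0.733
grip_force: 40.0
t 26.88 pos [ 613.9 -146.9   84.8] x [ 0.644 -0.025  0.764] z [ 0.764 -0.032 -0.645] F [ 0.   0.4 -0.5] g 0.733 40.0 q [-0.658  0.741  2.192  2.395  0.708 -1.389]
top 5148 centre [ 586.4 -146.   144.6] normal [ 0.015 -0.006 -1.   ]
green 2911 centre [ 576.3 -145.1  124.1] normal [-0.999  0.043 -0.002]
rel [-2.01 -0.01  1.7 ] [-0.01 -0.09  0.01]
```

```bash
python3 -m crank '[[-0.6,0,0.6,0,0,0],[-1.2,0,1.2,0,0,0],[-1.7,0,1.65,0,0,0],[-1.87,0,1.81,0,0,0],[-1.87,0,1.81,0,0,0]]' && python3 -m crank '[[0,0,0,0,0,0],[0,0,0,0,0,0]]' && python3 -c "
from h import *
here();heldcheck()"
```

```text
time_s: 27.55
position: [615.6, -146.9, 58.7]
tool_rot: [0.009, 0.906, -0.019, 0.422]
contact_force: [-3.3, -0.4, 7.7]
gripper_width: 0.729
grip_force: 40.0
time_s: 27.8
position: [615.6, -146.9, 58.7]
tool_rot: [0.009, 0.906, -0.019, 0.422]
contact_force: [-2.8, -0.7, 7.5]
gripper_width: 0.728
grip_force: 40.0
t 27.8 pos [ 615.6 -146.9   58.7] x [ 0.643 -0.026  0.766] z [ 0.765 -0.032 -0.643] F [-2.8 -0.7  7.5] g 0.728 40.0 q [-0.656  0.814  2.192  2.45   0.763 -1.458]
top 5050 centre [ 588.2 -146.1  118.5] normal [-0.009  0.003  1.   ]
green 2936 centre [ 578.  -145.3   98. ] normal [ 0.999 -0.044 -0.002]
```

Touching the base at 7.5 N, top at 118.5, face vertical. Next: release, back off and check.

```bash
python3 -m crank '[[0.05,0,-0.03,0,0,0],[0.05,0,-0.03,0,0,0]]' && python3 -m crank '[[0,0,0,0,0,0],[0,0,0,0,0,0],[0,0,0,0,0,0],[0,0,0,0,0,0]]' 0.98 && python3 -m crank '[[0,0,-1,0,0,0],[0,0,-3,0,0,0],[0,0,-6,0,0,0],[0,0,-10,0,0,0],[0,0,-13,0,0,0]]'
python3 - <<'E'
from h import *
here()
c,p,d=cam('scene');c2,p2,d2=cam('wrist')
for u,k in greens(c2,p2,d2):
    m=np.zeros((400,640),np.uint8);cv2.drawContours(m,[k],-1,1,-1);V,U=np.nonzero(cv2.erode(m,np.ones((5,5))));P=bydepth(c2,np.c_[U,V],d2);C=np.median(P,0);P=P[np.linalg.norm(P-C,axis=1)<70]
    print(np.round(C,1),np.round(np.linalg.svd(P-P.mean(0),full_matrices=False)[2][2],3))
save('s8.png',np.hstack([p[100:360,200:500],cv2.resize(p2,(416,260))]))
rel([500,-193,260],tool(YAW,15))
E
```

```text
time_s: 28.1
position: [615.6, -146.9, 58.7]
tool_rot: [0.009, 0.907, -0.019, 0.421]
contact_force: [-2.8, -0.0, 5.5]
gripper_width: 0.731
grip_force: 40.0
time_s: 28.6
position: [615.1, -146.7, 57.7]
tool_rot: [0.009, 0.907, -0.018, 0.42]
contact_force: [-0.1, -0.3, -0.6]
gripper_width: 0.968
grip_force: 0.0
time_s: 29.22
position: [513.9, -141.7, 143.3]
tool_rot: [0.009, 0.907, -0.019, 0.42]
contact_force: [-0.3, -0.2, 0.3]
gripper_width: 0.978
grip_force: 0.0
t 29.23 pos [ 513.9 -141.7  143.3] x [ 0.646 -0.027  0.763] z [ 0.762 -0.031 -0.647] F [-0.3 -0.2  0.3] g 0.978 0.0 q [-0.863  0.586  2.414  2.218  0.776 -1.422]
[ 573.6 -245.    70.8] [-0.999  0.048 -0.01 ]
[ 578.1 -156.1   84.7] [-0.999  0.043 -0.002]
rel [ 8.14  5.17 -8.37] [  0.05 -34.7   -0.05]
```

View pics/s8.png

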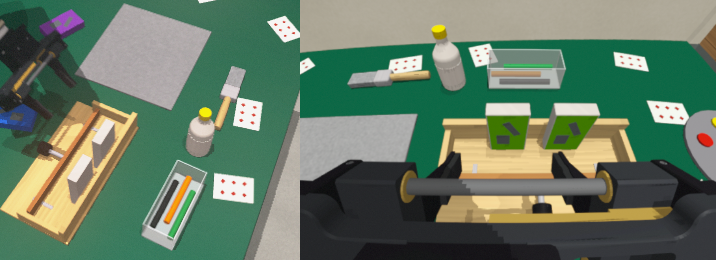

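Both canvases stand straight at (508,128) and (570,128) in the right panel, the board is empty, and the bystanders have not moved. Now to return to the knob.

```bash
python3 -m crank '[[3,1,-4,0,-8,0],[4,2,-8,0,-17,0],[4.5,3,-11,0,-25,0],[5,4,-13,0,-34,0],[5,5,-14,0,-42,0]]' 0.65 30 && python3 -c "
from h import *
here()
rel([459.5,-193.8,120],tool(YAW,0))"
```

```text
time_s: 29.95
position: [493.0, -127.2, 219.8]
tool_rot: [-0.066, 0.95, 0.012, 0.306]
contact_force: [0.3, 0.3, 0.0]
gripper_width: 0.657
grip_force: 0.0
t 29.95 pos [ 493.  -127.2  219.8] x [ 0.812 -0.018  0.583] z [ 0.58   0.133 -0.804] F [0.3 0.3 0. ] g 0.657 0.0 q [-0.85   0.224  2.134  0.959  0.694 -0.039]
rel [-8.42  7.57  5.2 ] [ -8.46 -35.5    3.7 ]
```

```bash
python3 -m crank '[[-1.5,2,0,-2,-8,1],[-3,4,1,-4,-17,2],[-5,6,2,-6,-26,3],[-7,7.5,3.5,-8.4,-35.5,3.7],[-8.4,7.5,5.2,-8.4,-35.5,3.7]]' && python3 -m crank '[[0,0,0,0,0,0],[0,0,0,0,0,0]]'
python3 - <<'E'
from h import *
here()
c,p,d=cam('wrist');h=p.max(2);
V,U=np.mgrid[0:400,0:640];m=((h<50)&(abs(U-317)<45)&(V>120)&(V<225)).astype(np.uint8)
q=cv2.connectedComponentsWithStats(m);i=1+np.argmax(q[2][1:,4]);print(q[2][i],q[3][i],onplane(c,[q[3][i]],40),bydepth(c,[q[3][i]],d))
rel([459.5,-193.8,-9],tool(YAW,0))
E
```

```text
time_s: 30.58
position: [464.0, -194.9, 119.2]
tool_rot: [0.001, 1.0, -0.02, 0.003]
contact_force: [0.1, 0.7, 0.4]
gripper_width: 0.65
grip_force: 0.0
time_s: 30.82
position: [460.6, -193.9, 120.3]
tool_rot: [-0.0, 1.0, -0.021, 0.002]
contact_force: [0.7, -0.4, -0.1]
gripper_width: 0.648
grip_force: 0.0
t 30.82 pos [ 460.6 -193.9  120.3] x [ 0.999 -0.043  0.004] z [ 0.004 -0.    -1.   ] F [ 0.7 -0.4 -0.1] g 0.648 0.0 q [-0.624  0.468  1.818  0.003  0.852  0.988]
[300 180  30  29 751] [315.33688415 194.4873502 ] [[ 462.75624344 -192.25275022   40.        ]] [[ 463.7599001  -192.32239396   43.51427979]]
rel [-0.2  -0.04 12.97] [ 0.03 -0.26 -0.06]
```

```bash
python3 -m crank '[[0,-0.1,4,0,0,0],[0,-0.1,8,0,0,0],[0,-0.1,11,0,0,0],[0,-0.1,12.9,0,0,0],[0,-0.1,12.9,0,0,0]]' && python3 -m crank '[[0,0,0,0,0,0],[0,0,0,0,0,0],[0,0,0,0,0,0],[0,0,0,0,0,0]]' 0.1 30 && python3 -m crank '[[0.8,0,0,0,0,0],[1.7,0,0,0,0,0],[2.5,0,0,0,0,0],[3.2,0,0,0,0,0],[3.2,0,0,0,0,0]]'
```

```text
time_s: 31.5
position: [460.9, -193.2, -9.2]
tool_rot: [-0.0, 1.0, -0.022, 0.001]
contact_force: [0.1, 0.0, 0.3]
gripper_width: 0.648
grip_force: 0.0
time_s: 32.0
position: [461.7, -192.1, -8.3]
tool_rot: [-0.001, 1.0, -0.022, 0.002]
contact_force: [2.8, 4.5, 4.3]
gripper_width: 0.335
grip_force: 30.0
time_s: 32.62
position: [495.1, -193.5, -8.3]
tool_rot: [-0.0, 1.0, -0.022, 0.003]
contact_force: [3.1, 7.4, 3.9]
gripper_width: 0.336
grip_force: 30.0
```

```bash
python3 -m crank '[[0.4,0,0,0,0,0],[0.8,0,0,0,0,0],[1.2,0,0,0,0,0],[1.6,0,0,0,0,0],[1.6,0,0,0,0,0]]' && python3 -m crank '[[0,0,0,0,0,0],[0,0,0,0,0,0],[0,0,0,0,0,0]]' 0.6 && python3 -m crank '[[0,0,-2,0,0,0],[0,0,-6,0,0,0],[0,0,-10,0,0,0],[-2,0,-14,0,0,0],[-5,0,-17,0,0,0]]'
python3 - <<'E'
from h import *
here()
c,p,d=cam('scene');c2,p2,d2=cam('wrist')
for u,k in greens(c2,p2,d2):
    m=np.zeros((400,640),np.uint8);cv2.drawContours(m,[k],-1,1,-1);V,U=np.nonzero(cv2.erode(m,np.ones((5,5))));P=bydepth(c2,np.c_[U,V],d2);C=np.median(P,0);P=P[np.linalg.norm(P-C,axis=1)<70]
    print(np.round(C,1),np.round(np.linalg.svd(P-P.mean(0),full_matrices=False)[2][2],3))
V,U=np.mgrid[0:400,0:640];m=((p2.max(2)<50)&(abs(U-317)<45)&(V>90)&(V<225)).astype(np.uint8)
q=cv2.connectedComponentsWithStats(m);i=1+np.argmax(q[2][1:,4]);print('knob',q[2][i],bydepth(c2,[q[3][i]],d2))
save('s9.png',np.hstack([p[100:360,200:500],cv2.resize(p2,(416,260))]))
E
```

```text
time_s: 33.25
position: [506.6, -193.8, -8.3]
tool_rot: [-0.001, 1.0, -0.021, -0.001]
contact_force: [-6.2, 2.1, 9.0]
gripper_width: 0.336
grip_force: 30.0
time_s: 33.62
position: [509.8, -195.6, -8.9]
tool_rot: [0.0, 1.0, -0.021, 0.002]
contact_force: [0.4, 1.0, 0.3]
gripper_width: 0.562
grip_force: 0.0
time_s: 34.25
position: [459.5, -193.8, 162.7]
tool_rot: [0.001, 1.0, -0.021, 0.003]
contact_force: [0.3, -0.8, 0.5]
gripper_width: 0.605
grip_force: 0.0
t 34.25 pos [ 459.5 -193.8  162.7] x [ 0.999 -0.042  0.006] z [ 0.006 -0.003 -1.   ] F [ 0.3 -0.8  0.5] g 0.605 0.0 q [-0.625  0.399  1.782  0.002  0.954  0.987]
knob [304 128  25  24 561] [[ 507.19197574 -194.09446867   43.56349348]]
```

View pics/s9.png

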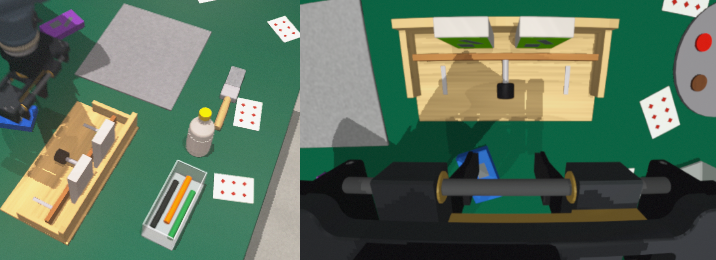

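The rail is home, with the knob at (505,90) in the right panel, and both canvases stand between it and the ledge at (460,33) and (547,33). One last plane check, then I'll hand in.

Run:
```python
from h import *
c,p,d=cam('wrist');V,U=np.mgrid[0:400,0:640]
P=bydepth(c,np.c_[U.ravel(),V.ravel()],d)
m=(P[:,2]>105)&(P[:,2]<130)&(P[:,0]>540)&(P[:,0]<620)
for lo,hi in((-290,-197),(-197,-100)):
    s=P[m&(P[:,1]>lo)&(P[:,1]<hi)];print(len(s),np.round(s.mean(0),1),np.round(np.linalg.svd(s-s.mean(0),full_matrices=False)[2][2],3))
s=P[(P[:,2]>32)&(P[:,2]<41)&(abs(P[:,1]+194)<40)&(P[:,0]>530)&(P[:,0]<575)];print('rail x',np.round(np.percentile(s[:,0],[10,50,90]),1))
print(robot.finish_job())
```

```text
2900 [ 583.8 -245.   117.8] [-0.125  0.012  0.992]
2915 [ 588.1 -147.1  117.8] [-0.115 -0.004  0.993]
rail x [546.4 559.9 564.7]
the job is handed in; nothing more can be done
None
```

The job is handed in: I pulled the rail out, stood both green canvases in the rack by the ledge, and pushed the knob home; bottle, pen box and brush were not touched. After backing off, both faces measured upright to within 0.6°; my last check, on the narrow top edges, read about 7° on both, which I took for edge noise and didn't recheck.

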